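Snap the lid of a machine junction box shut, corner by corner

TASK

The lid of the grey junction box on the bench is laid on but not yet snapped shut. With the closed fingertips, press its rim down at the dark round mark in each corner, one corner at a time in any order, until all four corners have clicked home and the lid sits flush all round. Only press: do not lift the lid off, and leave the screwdriver, the spare cable gland and the tape roll where they are.

Things in the scene. Friction and masses are not known exactly. Their poses are not given: they have to be found in the camera images.
- junction_box: Dark grey plastic junction box, 108 x 148 mm outside, with black cable glands on two sides, screwed to a 190 x 250 x 4 mm bare metal mounting plate that is fixed to the bench. Origin: centre of the underside of the mounting plate, on the bench. z is up, x along the box's short side, y along its long side. The box's rim is 66 mm above the bench.
- lid_centre (a point): Centre of the top face of the lid: a thin, slightly flexible light grey rectangle, 116 mm (box x) x 156 mm (box y), top 4 mm thick, with a 13 mm skirt around the box's rim. Laid on loose, its top is about 78 mm above the bench and a 10 mm black band shows under the skirt; snapped shut, its top is at 70 mm and only 2 mm of the band shows.
- corner_a (a point): Centre of the dark round press mark (16 mm across) on top of the lid in its -x +y corner: box x = -42 mm, y = 60 mm, about 78 mm above the bench before its catch clicks, 70 to 71.5 mm once clicked; it rises to 83 mm while the opposite corner alone is down. Pressed here, the catch gives way suddenly at 6 to 16 N and pulls the corner onto the hard rim; 25 N does no harm.
- corner_b (a point): Centre of the dark round press mark (16 mm across) on top of the lid in its -x -y corner: box x = -42 mm, y = -60 mm, about 78 mm above the bench before its catch clicks, 70 to 71.5 mm once clicked; it rises to 83 mm while the opposite corner alone is down. Pressed here, the catch gives way suddenly at 6 to 16 N and pulls the corner onto the hard rim; 25 N does no harm.
- corner_c (a point): Centre of the dark round press mark (16 mm across) on top of the lid in its +x -y corner: box x = 42 mm, y = -60 mm, about 78 mm above the bench before its catch clicks, 70 to 71.5 mm once clicked; it rises to 83 mm while the opposite corner alone is down. Pressed here, the catch gives way suddenly at 6 to 16 N and pulls the corner onto the hard rim; 25 N does no harm.
- corner_d (a point): Centre of the dark round press mark (16 mm across) on top of the lid in its +x +y corner: box x = 42 mm, y = 60 mm, about 78 mm above the bench before its catch clicks, 70 to 71.5 mm once clicked; it rises to 83 mm while the opposite corner alone is down. Pressed here, the catch gives way suddenly at 6 to 16 N and pulls the corner onto the hard rim; 25 N does no harm.
- screwdriver_grip (a point): Bystander: middle of the orange handle of a 190 mm screwdriver lying on the bench beside the box. Must stay where it is.
- spare_gland_centre (a point): Bystander: centre of a loose black and grey cable gland, 32 mm across and 38 mm tall, standing on the bench. Must stay where it is.
- tape_roll_centre (a point): Bystander: centre of a blue roll of tape, 68 mm across and 19 mm high, lying flat on the bench. Must stay where it is.
There are look-alikes about, which are no part of the job. Of the things that look like the part that bears lid_centre, the largest one is meant.

How it is judged:
By the outcome, as a careful person would: the job done as asked, in the order asked, and still so for the second after the job is handed in, with the robot touching nothing.
It also fails if it takes over 46 s, if anything falls off the work surface, if the arm or the gripper's body presses on something with over 40 N, if the wrist force passes 120 N, or if a joint passes its speed limit or range.

ROBOT

A 6-joint arm with a two-finger parallel gripper is mounted at the origin on the work surface. World frame = base frame: x ahead of the robot, y to its left, z up, the work surface at z = 0. Lengths are in m, angles in degrees, forces in N, time in s.
With the tool pointing down it reaches from about 0.35 to 0.875 m from the base axis. Payload 4.2 kg.
Tool frame: the origin (TCP) lies midway between the tips of the shut fingers; the grasp point (between the pads) lies 19 mm behind it; z points along the fingers, y is the direction in which the jaws open and shut (so a half turn about z gives the same grasp; the last joint's range is limited). The gripper opens to 85 mm and grips with 20 to 120 N. Pads are 22 mm wide; open, the fingers measure 114 mm over their backs; the gripper's body (76 mm by 85 mm) begins 54 mm behind the grasp point. The pads swing forward as they close: fully open they stand 13 mm farther back than shut.
Start: joints at [79.504, 22.042, 0.453, 0, -68.411, -14.817], TCP at [0.267, 0.565, 0.231] pointing down, gripper open.
Joint ranges: [-179.83, 179.83], [-69.29, 118.12], [-61.27, 80.66], [-181.25, 117.63], [-171.15, -9.14], [-177.46, 177.46]. Speed limits (degrees/s): [159.86, 159.86, 180, 180, 180, 180].

INTERFACE

Orientations are given as a 3x3 rotation matrix whose columns are the frame's x, y, z axes.
In Python, from workcell import r, snapshot, calibration gives the robot as it stands.
- The arm moves only by the tool drive_tool, never from a script. Its argument "series" is a list of rows, each an object with "linear": the shift along the world's x, y, z in mm, a list of three; "spin": the turn about the world's z in rad; "grip": the opening, from 0 (shut) to 1 (fully open). A call has 1 to 5 rows; each row shifts and turns the commanded pose from where the row before left it; what a row does not reach is not made up. A row lasts 1/12 s, in which the tool goes at most 41.7 mm and 7.16 degrees, less where a joint would pass 70% of its speed; a pose out of reach is approached as far as the arm can. A call is refused whole if a number of a shift passes 41.7 or a number of a turn 0.125, either way. A call with a gripper value outside its range is refused whole. The fingers move at their own pace and stop on an object; "force" is the grip in N (left out, the last holds). Time passes only in rows, so rows that do not move let the fingers close. It gives the time, the measured TCP pose, the force and the opening at its end, in the units of the state.
- r.get_state(): the state, without advancing time (a new reading comes with each control period).
- snapshot(name): name is "scene" or "side" or "wrist"; returns the picture (400x640x3 uint8, red, green, blue); there is no depth.
- calibration(name): a dict with "fx", "fy", "cx", "cy" (pixels), "world_from_camera" (4x4, takes a point from camera to world coordinates). Camera axes: x right, y down, z forward; pixel columns grow to the right and rows downward; lengths in m; the calibration is good to about 2 mm. A picture is of the moment at which its call begins: read the wrist's pose just before it. calibration takes no time and is no camera call; for the wrist camera it gives the pose at the moment of the call.
- r.hand_in(): hands the job in, once; it reports no verdict.
The state is a dict: "time": time; "joints": joint angles; "qd": joint speeds; "tau": joint torques, N m; "position": TCP position; "tcp_rot": TCP orientation; "wrist_force": force on the tool from outside, world axes, zero at the start; "wrist_torque": the same for the moment, N m; "finger_gap": finger opening in m.
Only numpy, scipy, OpenCV 4.12 (cv2) and the standard library are available. Lean on these libraries where they do the work, as an engineer would, in place of code of your own. Each camera call takes 0.05 s, during which the arm holds its last target.

## Working session

There is one attempt and no reset: what is moved stays moved. The work goes in short steps, Python scripts to look and compute and a tool call to move; the robot and the scene stay as the last step left them, time stands still between calls to the robot, and variables do not carry over. Pictures are saved under pics/ and viewed, and the job is handed in when it is done.

Besides the shell and the picture viewer there is one more tool, called after "Request:" as name([rows], argument=value, ...), one row to a line, values as JSON. drive_tool: Moves the arm, as the interface text tells. Its arguments: {"type":"object","properties":{"series":{"type":"array"},"force":{"type":"number"}},"required":["series"]}

```bash
mkdir -p pics
python3 - <<'E'
from workcell import r,snapshot,calibration
import cv2,numpy as np
for n in ("scene","side","wrist"):
    c=calibration(n); print(n,{k:np.round(v,4).tolist() for k,v in c.items()})
    cv2.imwrite(f"pics/{n}0.png",snapshot(n)[:,:,::-1])
s=r.get_state();print(s["time"],s["position"],np.round(s["tcp_rot"],3).tolist(),s["finger_gap"])
E
```

```text
scene {'fx': 383.5422, 'fy': 383.5422, 'cx': 321.4537, 'cy': 198.875, 'world_from_camera': [[0.7298, 0.4157, -0.5428, 1.1385], [0.6837, -0.4406, 0.5817, -0.5605], [0.0026, -0.7957, -0.6057, 0.7225], [0.0, 0.0, 0.0, 1.0]]}
side {'fx': 442.2524, 'fy': 442.2524, 'cx': 322.5186, 'cy': 200.8617, 'world_from_camera': [[0.8825, -0.2776, 0.3796, 0.1233], [-0.4703, -0.5208, 0.7125, -0.7498], [-0.0001, -0.8073, -0.5902, 0.7242], [0.0, 0.0, 0.0, 1.0]]}
wrist {'fx': 359.5784, 'fy': 359.5784, 'cx': 320.1521, 'cy': 198.6283, 'world_from_camera': [[-0.428, -0.8578, -0.2848, 0.3396], [-0.9038, 0.4067, 0.1333, 0.5298], [0.0015, 0.3144, -0.9493, 0.3729], [0.0, 0.0, 0.0, 1.0]]}
0.15 [0.26701871 0.56461063 0.23047867] [[0.904, -0.428, -0.001], [-0.428, -0.904, -0.002], [0.0, 0.002, -1.0]] 0.0853903242293564
```

View pics/scene0.png

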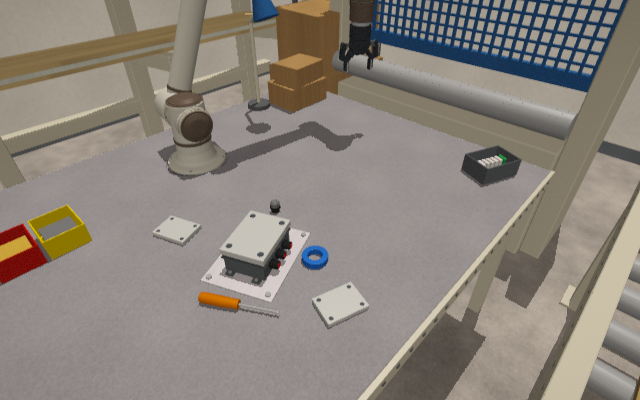

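View pics/side0.png

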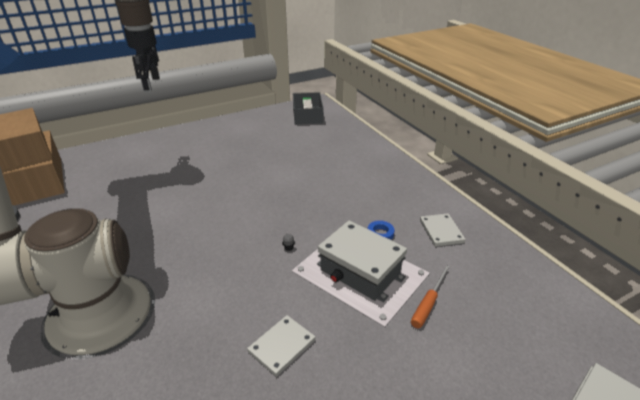

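View pics/wrist0.png

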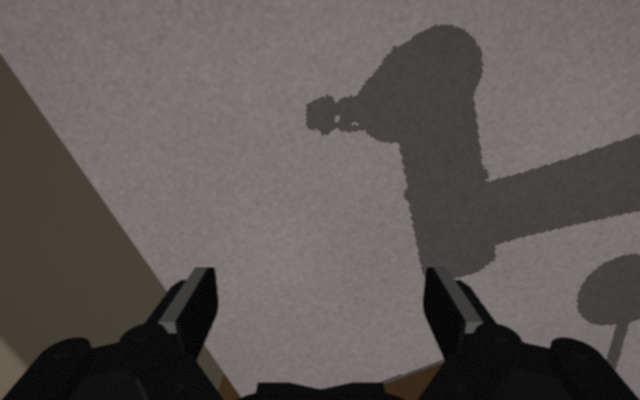

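Three lid-like plates show in the scene view, at pixels (177,229), (340,303) and (258,236). Only the last sits on the dark box on its plate, and it is also the largest, so it is the one meant. I'll confirm that in an enlarged crop and triangulate its marks.

Run:
```python
import cv2,numpy as np
a=cv2.imread("pics/scene0.png")[195:310,195:345]; b=cv2.imread("pics/side0.png")[215:330,285:435]
b=b[:115,:150]
o=np.vstack([cv2.resize(x,None,fx=2.6*2,fy=2.6,interpolation=cv2.INTER_CUBIC) if 0 else cv2.resize(x,None,fx=5,fy=5,interpolation=cv2.INTER_CUBIC) for x in (a,)])
cv2.imwrite("pics/c1.png",o); cv2.imwrite("pics/c2.png",cv2.resize(b,None,fx=5,fy=5,interpolation=cv2.INTER_CUBIC))
```

```text
(no output)
```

View pics/c1.png

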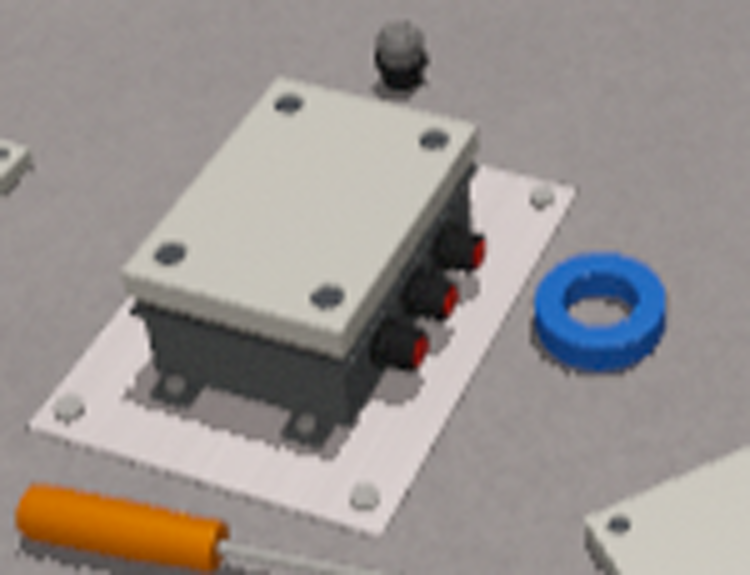

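View pics/c2.png

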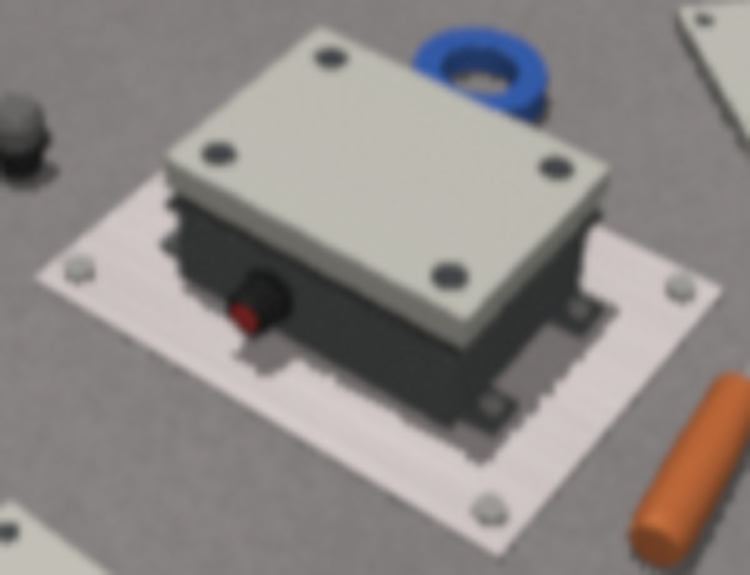

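The crops confirm it: a light lid with four dark marks on the dark box. The marks are at about (288,104), (433,139), (171,254), (327,296) in the scene crop, and (218,153), (331,58), (450,276), (556,167) in the side crop, in matching order.

```bash
cat > h.py <<'E'
import cv2,numpy as np
def dark(img,p,rad=5,sgn=True):
    x,y=p; x0,y0=int(round(x)),int(round(y))
    g=cv2.cvtColor(img,cv2.COLOR_BGR2GRAY).astype(float)
    w=g[y0-rad:y0+rad+1,x0-rad:x0+rad+1]; t=np.percentile(w,80)
    m=np.clip(t-12-w,0,None)
    k=(w<t-25).astype(np.uint8); n,l=cv2.connectedComponents(cv2.dilate(k,np.ones((2,2),np.uint8)))
    c=l[rad,rad]; m=m*(l==c) if c else m
    ys,xs=np.mgrid[y0-rad:y0+rad+1,x0-rad:x0+rad+1]
    return np.array([(xs*m).sum()/m.sum(),(ys*m).sum()/m.sum()])
def ray(c,p):
    M=np.array(c["world_from_camera"]); d=np.array([(p[0]-c["cx"])/c["fx"],(p[1]-c["cy"])/c["fy"],1])
    d=M[:3,:3]@d; return M[:3,3],d/np.linalg.norm(d)
def plane(c,p,z):
    o,d=ray(c,p); return o+d*(z-o[2])/d[2]
def tri(c1,p1,c2,p2):
    o1,d1=ray(c1,p1);o2,d2=ray(c2,p2)
    s,t=np.linalg.lstsq(np.c_[d1,-d2],o2-o1,rcond=None)[0]
    a,b=o1+s*d1,o2+t*d2; return (a+b)/2,np.linalg.norm(a-b)
E
python3 - <<'E'
from workcell import r,snapshot,calibration
from h import *
S=cv2.imread("pics/scene0.png");D=cv2.imread("pics/side0.png")
cs,cd=calibration("scene"),calibration("side")
a=np.array([(288,104),(433,139),(171,254),(327,296)])/5+[195,195]
b=np.array([(218,153),(331,58),(450,276),(556,167)])/5+[285,215]
P=[]
for p,q in zip(a,b):
    p2,q2=dark(S,p-.4,4),dark(D,q-.4,4)
    x,e=tri(cs,p2,cd,q2);P.append(x);print(p2.round(1),q2.round(1),(x*1000).round(1),round(e*1000,1),(plane(cs,p2,.078)*1000).round(1),(plane(cd,q2,.078)*1000).round(1))
P=np.array(P);print("d01",np.linalg.norm(P[0]-P[1]),"d02",np.linalg.norm(P[0]-P[2]),"d13",np.linalg.norm(P[1]-P[3]),"d23",np.linalg.norm(P[2]-P[3]),P.mean(0))
# others
for n,c,I,ps in(("scene",cs,S,[(275,205),(315,257),(220,301),(280,314)]),("side",cd,D,[(288,243),(381,231),(424,309),(446,270)])):
    print(n,[(plane(c,p,z)[:2]*1000).round().tolist() for p,z in zip(ps,(.02,.01,.015,.005))])
print(r.get_state()["time"])
E
```

```text
[252.1 215.2] [328.3 245.3] [ 474.5 -116.9   75.2] 1.1 [ 476.9 -118.2   78. ] [ 472.9 -120.4   78. ]
[281.3 222.5] [350.9 226. ] [552.3 -83.7  75.4] 0.6 [554.5 -85.3  78. ] [550.5 -86.8  78. ]
[228.6 245.4] [374.5 269.9] [ 522.2 -226.9   74.9] 1.1 [ 524.8 -227.9   78. ] [ 520.2 -230.1   78. ]
[260. 254.] [395.9 248.2] [ 599.7 -193.7   74.9] 1.0 [ 601.9 -194.8   78. ] [ 597.3 -197.    78. ]
d01 0.08462272457403856 d02 0.11985670400388121 d13 0.11978150146137743 d23 0.08425492847584218 [ 0.53717816 -0.15529118  0.07510435]
scene [[429.0, -2.0], [656.0, -67.0], [598.0, -315.0], [716.0, -242.0]]
side [[423.0, -11.0], [652.0, -69.0], [586.0, -320.0], [708.0, -248.0]]
0.15
```

The mark spacings are 84.4 and 119.8 mm, against 84 and 120 expected. Heights read about 75 mm, against 78 expected, so I'll refine with the wrist camera. First I move over the box with the fingers shut, turning the tool to line up with it.

Request:
drive_tool([
  {"linear":[14,-37.5,0],"spin":-0.04,"grip":0},
  {"linear":[14,-37.5,0],"spin":-0.04,"grip":0},
  {"linear":[14,-37.5,0],"spin":-0.04,"grip":0},
  {"linear":[14,-37.5,0],"spin":-0.04,"grip":0},
  {"linear":[14,-37.5,0],"spin":-0.04,"grip":0},
])

```text
time: 0.57
position: [0.3373, 0.3755, 0.231]
tcp_rot: [[0.8, -0.6, -0.0], [-0.6, -0.8, -0.001], [0.0, 0.001, -1.0]]
wrist_force: [1.0, -0.1, -0.6]
finger_gap: 0.0256
```

Request:
drive_tool([
  {"linear":[14,-37.5,0],"spin":-0.04,"grip":0},
  {"linear":[14,-37.5,0],"spin":-0.04,"grip":0},
  {"linear":[14,-37.5,0],"spin":-0.04,"grip":0},
  {"linear":[14,-37.5,0],"spin":-0.04,"grip":0},
  {"linear":[14,-37.5,0],"spin":-0.04,"grip":0},
])

```text
time: 0.98
position: [0.4072, 0.188, 0.2314]
tcp_rot: [[0.665, -0.747, 0.0], [-0.747, -0.665, 0.0], [-0.0, -0.0, -1.0]]
wrist_force: [-0.0, -0.0, -0.5]
finger_gap: -0.0002
```

Request:
drive_tool([
  {"linear":[14,-37.5,0],"spin":-0.04,"grip":0},
  {"linear":[14,-37.5,0],"spin":-0.04,"grip":0},
  {"linear":[14,-37.5,0],"spin":-0.04,"grip":0},
  {"linear":[14,-37.5,0],"spin":-0.04,"grip":0},
  {"linear":[14,-37.5,0],"spin":-0.04,"grip":0},
])

```text
time: 1.4
position: [0.4773, 0.0005, 0.2314]
tcp_rot: [[0.503, -0.864, 0.0], [-0.864, -0.503, 0.0], [-0.0, -0.0, -1.0]]
wrist_force: [1.5, 0.3, -0.5]
finger_gap: -0.0001
```

Request:
drive_tool([
  {"linear":[14,-37.5,0],"spin":-0.04,"grip":0},
  {"linear":[14,-37.5,0],"spin":-0.04,"grip":0},
  {"linear":[14,-37.5,0],"spin":-0.04,"grip":0},
  {"linear":[0,0,0],"spin":0,"grip":0},
  {"linear":[0,0,0],"spin":0,"grip":0},
])

```text
time: 1.82
position: [0.5191, -0.112, 0.2304]
tcp_rot: [[0.394, -0.919, -0.002], [-0.919, -0.394, 0.0], [-0.001, 0.002, -1.0]]
wrist_force: [-0.6, 0.2, -0.2]
finger_gap: 0.0
```

Run:
```python
from workcell import r,snapshot,calibration
import cv2,numpy as np,json
c=calibration("wrist"); cv2.imwrite("pics/wrist1.png",snapshot("wrist")[:,:,::-1])
json.dump({k:np.asarray(v).tolist() for k,v in c.items()},open("cal1.json","w"))
s=r.get_state();print(s["time"],s["position"],np.round(s["tcp_rot"],3).tolist(),s["finger_gap"],s["joints"],s["wrist_force"])
```

```text
1.8667 [ 0.51878883 -0.11071559  0.23060942] [[0.396, -0.918, -0.001], [-0.918, -0.396, 0.0], [-0.001, 0.001, -1.0]] -0.00014013047055655734 [ 5.47130926e+00  1.29112869e+01 -1.27773944e+01 -2.63983097e-02
 -6.43944899e+01  1.78624679e+01] [-0.31803255 -0.64486572  0.32072054]
```

View pics/wrist1.png

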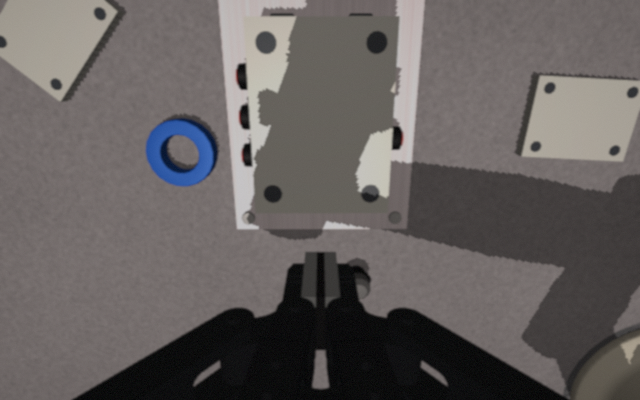

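The wrist view shows the four marks at about (266,42), (377,42), (273,194), (370,194), the tape at (181,152), and the spare gland partly hidden at (362,275).

Run:
```python
from h import *
import json
from workcell import calibration
W=cv2.imread("pics/wrist1.png");S=cv2.imread("pics/scene0.png");D=cv2.imread("pics/side0.png")
cw=json.load(open("cal1.json"));cs,cd=calibration("scene"),calibration("side")
N={3:(266,42),2:(377,42),1:(273,194),0:(370,194)}
ps=[(252.1,215.2),(281.3,222.5),(228.6,245.4),(260,254)];qs=[(328.3,245.3),(350.9,226),(374.5,269.9),(395.9,248.2)]
P=[]
for i in range(4):
    w=dark(W,N[i],14);x=plane(cw,w,.078)
    P.append(x);a,e=tri(cw,w,cs,ps[i]);b,f=tri(cw,w,cd,qs[i])
    print(i,w.round(1),"78mm",(x*1000).round(1),"w+scene",(a*1000).round(1),round(e*1000,1),"w+side",(b*1000).round(1),round(f*1000,1))
P=np.array(P);print([np.linalg.norm(P[i]-P[j]).round(4) for i,j in((0,1),(2,3),(0,2),(1,3))],P.mean(0))
cv2.imwrite("pics/w1c.png",cv2.resize(W[0:230,200:440],None,fx=2.6,fy=2.6))
```

```text
0 [369.1 197.7] 78mm [ 473.2 -114.1   78. ] w+scene [ 471.2 -113.4   72.2] 1.7 w+side [ 473.8 -114.9   74.7] 4.2
1 [272.4 193.5] 78mm [551.2 -84.9  78. ] w+scene [551.4 -83.3  74.7] 0.8 w+side [551.5 -84.5  76.1] 0.7
2 [376.5  42. ] 78mm [ 521.6 -228.    78. ] w+scene [ 522.  -227.4   75.7] 2.1 w+side [ 521.5 -228.3   75.8] 0.3
3 [265.4  42. ] 78mm [ 598.6 -194.9   78. ] w+scene [ 599.5 -194.3   75.7] 1.7 w+side [ 599.1 -195.    75.5] 0.0
[np.float64(0.0834), np.float64(0.0838), np.float64(0.1238), np.float64(0.1199)] [ 0.53616155 -0.15545271  0.078     ]
```

View pics/w1c.png

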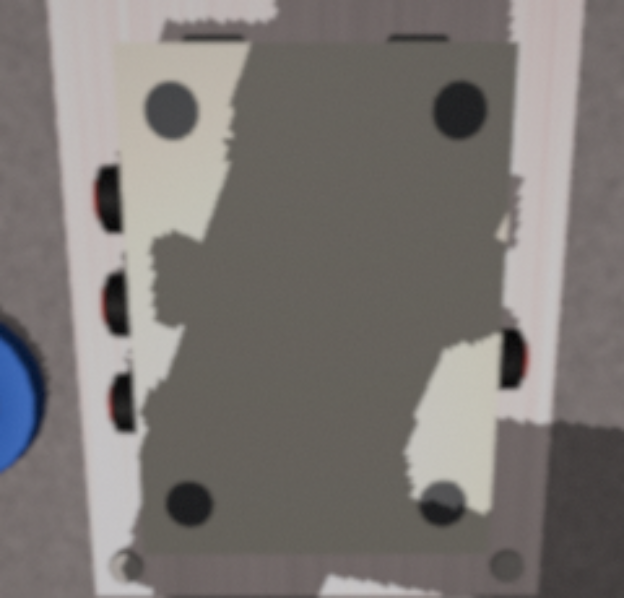

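Mark 0's centroid is biased by a shadow edge crossing it, so I take it from the other three: (474,-118). The others are 1 (551,-85), 2 (521.5,-228) and 3 (599,-195). I start with mark 1.

Request:
drive_tool([
  {"linear":[10,8,-30],"spin":0,"grip":0},
  {"linear":[11,8,-30],"spin":0,"grip":0},
  {"linear":[11,9,-30],"spin":0,"grip":0},
  {"linear":[0,0,-30],"spin":0,"grip":0},
  {"linear":[0,0,-20],"spin":0,"grip":0},
])

```text
time: 2.28
position: [0.5498, -0.0828, 0.0887]
tcp_rot: [[0.4, -0.916, -0.004], [-0.916, -0.4, 0.0], [-0.002, 0.003, -1.0]]
wrist_force: [-0.6, 0.2, -0.4]
finger_gap: -0.0
```

Request:
drive_tool([
  {"linear":[0,0,0],"spin":0,"grip":0},
  {"linear":[0,0,0],"spin":0,"grip":0},
])

```text
time: 2.45
position: [0.5506, -0.0838, 0.091]
tcp_rot: [[0.4, -0.916, -0.002], [-0.916, -0.4, -0.001], [-0.0, 0.002, -1.0]]
wrist_force: [0.0, -0.7, 0.7]
finger_gap: -0.0
```

Run:
```python
from workcell import r,snapshot,calibration
import cv2,numpy as np
a=snapshot("scene")[195:310,195:345,::-1];b=snapshot("side")[205:320,285:435,::-1]
cv2.imwrite("pics/p1.png",cv2.resize(np.vstack([a,b]),None,fx=2.6*1,fy=2.6,interpolation=cv2.INTER_CUBIC))
s=r.get_state();print(s["time"],s["position"],s["wrist_force"])
```

```text
2.55 [ 0.55234717 -0.08421015  0.09319702] [ 0.23902939  0.16344148 -0.02348409]
```

View pics/p1.png

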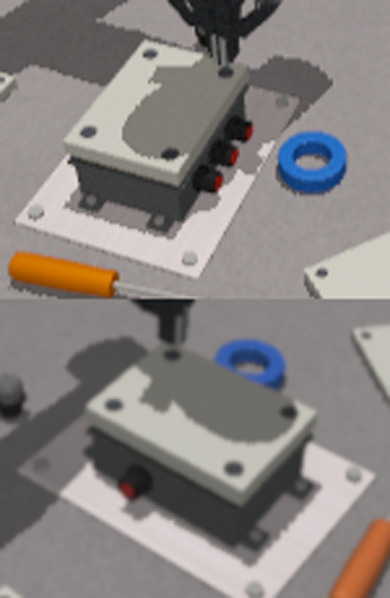

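In both views the tip hangs directly over mark 1, at crop pixels (226,70) and (172,354). Now I press in small steps.

Request:
drive_tool([
  {"linear":[0,0,-4],"spin":0,"grip":0},
  {"linear":[0,0,-4],"spin":0,"grip":0},
  {"linear":[0,0,-3],"spin":0,"grip":0},
  {"linear":[0,0,-2],"spin":0,"grip":0},
])

```text
time: 2.88
position: [0.5511, -0.0851, 0.0784]
tcp_rot: [[0.397, -0.918, 0.0], [-0.918, -0.397, 0.0], [-0.0, -0.0, -1.0]]
wrist_force: [-0.5, 0.2, -0.4]
finger_gap: 0.0002
```

Request:
drive_tool([
  {"linear":[0,0,-1],"spin":0,"grip":0},
  {"linear":[0,0,-1],"spin":0,"grip":0},
])

```text
time: 3.05
position: [0.5512, -0.0851, 0.0766]
tcp_rot: [[0.398, -0.917, -0.0], [-0.917, -0.398, -0.0], [0.0, 0.0, -1.0]]
wrist_force: [-2.5, 1.6, 5.8]
finger_gap: 0.0001
```

Request:
drive_tool([
  {"linear":[0,0,-1],"spin":0,"grip":0},
  {"linear":[0,0,-1],"spin":0,"grip":0},
])

```text
time: 3.22
position: [0.5514, -0.0851, 0.076]
tcp_rot: [[0.398, -0.917, 0.0], [-0.917, -0.398, -0.001], [0.001, 0.0, -1.0]]
wrist_force: [-5.1, 2.1, 14.5]
finger_gap: 0.0001
```

Request:
drive_tool([
  {"linear":[0,0,-0.5],"spin":0,"grip":0},
  {"linear":[0,0,0],"spin":0,"grip":0},
])

```text
time: 3.38
position: [0.5514, -0.0851, 0.076]
tcp_rot: [[0.398, -0.917, 0.001], [-0.917, -0.398, -0.001], [0.001, -0.0, -1.0]]
wrist_force: [-4.8, 1.4, 13.1]
finger_gap: 0.0002
```

Request:
drive_tool([
  {"linear":[0,0,-0.5],"spin":0,"grip":0},
  {"linear":[0,0,0],"spin":0,"grip":0},
])

```text
time: 3.55
position: [0.5515, -0.0851, 0.0759]
tcp_rot: [[0.399, -0.917, 0.001], [-0.917, -0.399, -0.001], [0.001, -0.001, -1.0]]
wrist_force: [-5.6, 2.6, 15.3]
finger_gap: -0.0001
```

Request:
drive_tool([
  {"linear":[0,0,-1],"spin":0,"grip":0},
  {"linear":[0,0,0],"spin":0,"grip":0},
])

```text
time: 3.72
position: [0.5515, -0.085, 0.0729]
tcp_rot: [[0.398, -0.917, 0.001], [-0.918, -0.398, 0.0], [0.0, -0.001, -1.0]]
wrist_force: [-0.6, -0.9, -0.7]
finger_gap: -0.0
```

Request:
drive_tool([
  {"linear":[0,0,-1],"spin":0,"grip":0},
  {"linear":[0,0,0],"spin":0,"grip":0},
])

```text
time: 3.88
position: [0.5515, -0.0851, 0.0715]
tcp_rot: [[0.398, -0.917, 0.0], [-0.917, -0.398, -0.0], [0.0, -0.0, -1.0]]
wrist_force: [0.0, 0.6, 1.6]
finger_gap: 0.0001
```

The force dropped from 15 N to 0 as the corner fell, so the catch clicked. I press a bit further to confirm it sits on the hard rim.

Request:
drive_tool([
  {"linear":[0,0,-1],"spin":0,"grip":0},
  {"linear":[0,0,-1],"spin":0,"grip":0},
  {"linear":[0,0,0],"spin":0,"grip":0},
])

```text
time: 4.13
position: [0.5516, -0.0851, 0.0711]
tcp_rot: [[0.399, -0.917, 0.001], [-0.917, -0.399, -0.001], [0.001, -0.0, -1.0]]
wrist_force: [-4.3, 1.2, 13.3]
finger_gap: 0.0
```

It is hard-seated at 71 mm. Lift, then on to mark 0.

Request:
drive_tool([
  {"linear":[0,0,24],"spin":0,"grip":0},
  {"linear":[-26,-11,0],"spin":0,"grip":0},
  {"linear":[-26,-11,0],"spin":0,"grip":0},
  {"linear":[-25,-11,0],"spin":0,"grip":0},
  {"linear":[0,0,-6],"spin":0,"grip":0},
])

```text
time: 4.55
position: [0.4694, -0.1191, 0.0872]
tcp_rot: [[0.395, -0.919, -0.003], [-0.919, -0.395, 0.001], [-0.002, 0.003, -1.0]]
wrist_force: [-0.1, -1.0, -0.3]
finger_gap: -0.0001
```

Request:
drive_tool([
  {"linear":[0,0,-4],"spin":0,"grip":0},
  {"linear":[0,0,-2],"spin":0,"grip":0},
  {"linear":[0,0,-2],"spin":0,"grip":0},
  {"linear":[0,0,-1],"spin":0,"grip":0},
])

```text
time: 4.88
position: [0.475, -0.1177, 0.0778]
tcp_rot: [[0.398, -0.917, -0.0], [-0.917, -0.398, -0.0], [-0.0, 0.0, -1.0]]
wrist_force: [0.3, -0.1, -0.5]
finger_gap: 0.0
```

Request:
drive_tool([
  {"linear":[0,0,-1],"spin":0,"grip":0},
  {"linear":[0,0,-1],"spin":0,"grip":0},
])

```text
time: 5.05
position: [0.4749, -0.1179, 0.0766]
tcp_rot: [[0.398, -0.917, 0.0], [-0.917, -0.398, -0.0], [0.0, -0.0, -1.0]]
wrist_force: [-1.7, 0.9, 5.1]
finger_gap: 0.0004
```

Request:
drive_tool([
  {"linear":[0,0,-1],"spin":0,"grip":0},
  {"linear":[0,0,-1],"spin":0,"grip":0},
  {"linear":[0,0,0],"spin":0,"grip":0},
])

```text
time: 5.3
position: [0.4749, -0.118, 0.0756]
tcp_rot: [[0.399, -0.917, 0.001], [-0.917, -0.399, -0.001], [0.001, -0.001, -1.0]]
wrist_force: [-2.0, 0.9, 8.8]
finger_gap: -0.0002
```

Request:
drive_tool([
  {"linear":[0,0,-1],"spin":0,"grip":0},
  {"linear":[0,0,0],"spin":0,"grip":0},
])

```text
time: 5.47
position: [0.4747, -0.1179, 0.074]
tcp_rot: [[0.398, -0.917, 0.001], [-0.917, -0.398, 0.0], [0.0, -0.001, -1.0]]
wrist_force: [0.0, 0.8, 0.2]
finger_gap: -0.0
```

Request:
drive_tool([
  {"linear":[0,0,-1],"spin":0,"grip":0},
  {"linear":[0,0,0],"spin":0,"grip":0},
])

```text
time: 5.63
position: [0.4741, -0.1179, 0.072]
tcp_rot: [[0.398, -0.918, -0.0], [-0.918, -0.398, 0.0], [-0.0, 0.0, -1.0]]
wrist_force: [0.3, -0.1, 0.2]
finger_gap: 0.0
```

Request:
drive_tool([
  {"linear":[0,0,-1],"spin":0,"grip":0},
  {"linear":[0,0,-1],"spin":0,"grip":0},
  {"linear":[0,0,-1],"spin":0,"grip":0},
  {"linear":[0,0,0],"spin":0,"grip":0},
])

```text
time: 5.97
position: [0.4743, -0.118, 0.0707]
tcp_rot: [[0.399, -0.917, -0.0], [-0.917, -0.399, -0.001], [0.0, 0.0, -1.0]]
wrist_force: [-3.8, 2.0, 13.4]
finger_gap: -0.0001
```

Mark 0 is home: the force fell from 9 N to 0, and it is now hard at 70.7 mm. Next is mark 2, a shift of (+47.5, -110).

Request:
drive_tool([
  {"linear":[0,0,24],"spin":0,"grip":0},
  {"linear":[16,-37,0],"spin":0,"grip":0},
  {"linear":[16,-37,0],"spin":0,"grip":0},
  {"linear":[15.5,-36,0],"spin":0,"grip":0},
  {"linear":[0,0,-5],"spin":0,"grip":0},
])

```text
time: 6.38
position: [0.5253, -0.2331, 0.0889]
tcp_rot: [[0.394, -0.919, 0.005], [-0.919, -0.394, -0.003], [0.004, -0.004, -1.0]]
wrist_force: [1.5, 0.1, -0.9]
finger_gap: 0.0002
```

Request:
drive_tool([
  {"linear":[0,0,-4],"spin":0,"grip":0},
  {"linear":[0,0,-3],"spin":0,"grip":0},
  {"linear":[0,0,-2],"spin":0,"grip":0},
])

```text
time: 6.63
position: [0.5207, -0.2272, 0.0783]
tcp_rot: [[0.398, -0.917, -0.002], [-0.917, -0.398, 0.001], [-0.001, 0.002, -1.0]]
wrist_force: [0.5, -1.1, 0.1]
finger_gap: -0.0003
```

Request:
drive_tool([
  {"linear":[0,0,-1],"spin":0,"grip":0},
  {"linear":[0,0,-1],"spin":0,"grip":0},
  {"linear":[0,0,-1],"spin":0,"grip":0},
])

```text
time: 6.88
position: [0.5216, -0.2272, 0.0768]
tcp_rot: [[0.399, -0.917, -0.0], [-0.917, -0.399, -0.0], [-0.0, 0.0, -1.0]]
wrist_force: [-2.2, 2.2, 4.7]
finger_gap: -0.0001
```

Request:
drive_tool([
  {"linear":[0,0,-1],"spin":0,"grip":0},
  {"linear":[0,0,-1],"spin":0,"grip":0},
  {"linear":[0,0,0],"spin":0,"grip":0},
])

```text
time: 7.13
position: [0.5217, -0.2274, 0.0762]
tcp_rot: [[0.399, -0.917, 0.0], [-0.917, -0.399, -0.0], [0.0, -0.0, -1.0]]
wrist_force: [-2.7, 3.8, 9.8]
finger_gap: -0.0002
```

Request:
drive_tool([
  {"linear":[0,0,-1],"spin":0,"grip":0},
  {"linear":[0,0,0],"spin":0,"grip":0},
])

```text
time: 7.3
position: [0.5218, -0.2275, 0.0751]
tcp_rot: [[0.399, -0.917, 0.001], [-0.917, -0.399, -0.0], [0.001, -0.001, -1.0]]
wrist_force: [-2.7, 1.3, 7.3]
finger_gap: -0.0002
```

Request:
drive_tool([
  {"linear":[0,0,-1],"spin":0,"grip":0},
  {"linear":[0,0,0],"spin":0,"grip":0},
])

```text
time: 7.47
position: [0.5219, -0.2276, 0.0729]
tcp_rot: [[0.398, -0.917, 0.001], [-0.917, -0.398, -0.0], [0.001, -0.001, -1.0]]
wrist_force: [0.0, 0.6, -0.3]
finger_gap: 0.0001
```

Request:
drive_tool([
  {"linear":[0,0,-1],"spin":0,"grip":0},
  {"linear":[0,0,-1],"spin":0,"grip":0},
  {"linear":[0,0,-1],"spin":0,"grip":0},
  {"linear":[0,0,0],"spin":0,"grip":0},
])

```text
time: 7.8
position: [0.5223, -0.2279, 0.0711]
tcp_rot: [[0.399, -0.917, 0.001], [-0.917, -0.399, -0.001], [0.001, -0.001, -1.0]]
wrist_force: [-2.9, 4.3, 12.1]
finger_gap: 0.0002
```

Request:
drive_tool([
  {"linear":[0,0,24],"spin":0,"grip":0},
  {"linear":[26,11,0],"spin":0,"grip":0},
  {"linear":[26,11,0],"spin":0,"grip":0},
  {"linear":[25,11,0],"spin":0,"grip":0},
  {"linear":[0,0,-5],"spin":0,"grip":0},
])

```text
time: 8.22
position: [0.604, -0.1937, 0.0891]
tcp_rot: [[0.401, -0.916, 0.006], [-0.916, -0.401, -0.001], [0.004, -0.005, -1.0]]
wrist_force: [0.2, -0.9, 0.2]
finger_gap: -0.0001
```

Request:
drive_tool([
  {"linear":[0,0,-4],"spin":0,"grip":0},
  {"linear":[0,0,-3],"spin":0,"grip":0},
  {"linear":[0,0,-2],"spin":0,"grip":0},
])

```text
time: 8.47
position: [0.5973, -0.1952, 0.0782]
tcp_rot: [[0.397, -0.918, -0.002], [-0.918, -0.397, 0.0], [-0.001, 0.002, -1.0]]
wrist_force: [-0.1, 0.1, 0.1]
finger_gap: 0.0
```

Request:
drive_tool([
  {"linear":[0,0,-1],"spin":0,"grip":0},
  {"linear":[0,0,-1],"spin":0,"grip":0},
  {"linear":[0,0,-1],"spin":0,"grip":0},
])

```text
time: 8.72
position: [0.5983, -0.1954, 0.0766]
tcp_rot: [[0.397, -0.918, -0.0], [-0.918, -0.397, -0.0], [0.0, 0.0, -1.0]]
wrist_force: [-1.8, 0.2, 4.1]
finger_gap: -0.0001
```

Mark 2 is home (hard at 71 mm). Now pressing mark 3.

Request:
drive_tool([
  {"linear":[0,0,-1],"spin":0,"grip":0},
  {"linear":[0,0,-1],"spin":0,"grip":0},
  {"linear":[0,0,0],"spin":0,"grip":0},
])

```text
time: 8.97
position: [0.5985, -0.1954, 0.0757]
tcp_rot: [[0.398, -0.917, 0.0], [-0.917, -0.398, -0.001], [0.001, 0.0, -1.0]]
wrist_force: [-3.4, -0.5, 4.6]
finger_gap: -0.0003
```

Request:
drive_tool([
  {"linear":[0,0,-1],"spin":0,"grip":0},
  {"linear":[0,0,0],"spin":0,"grip":0},
])

```text
time: 9.13
position: [0.5987, -0.1954, 0.0753]
tcp_rot: [[0.398, -0.917, 0.001], [-0.917, -0.398, -0.001], [0.001, -0.0, -1.0]]
wrist_force: [-3.9, 0.8, 7.3]
finger_gap: -0.0001
```

Request:
drive_tool([
  {"linear":[0,0,-1],"spin":0,"grip":0},
  {"linear":[0,0,0],"spin":0,"grip":0},
])

```text
time: 9.3
position: [0.599, -0.1952, 0.0731]
tcp_rot: [[0.398, -0.918, 0.002], [-0.918, -0.398, -0.0], [0.001, -0.002, -1.0]]
wrist_force: [0.5, -0.4, 0.6]
finger_gap: -0.0002
```

Request:
drive_tool([
  {"linear":[0,0,-1],"spin":0,"grip":0},
  {"linear":[0,0,-1],"spin":0,"grip":0},
  {"linear":[0,0,-1],"spin":0,"grip":0},
  {"linear":[0,0,0],"spin":0,"grip":0},
])

```text
time: 9.63
position: [0.5987, -0.195, 0.0701]
tcp_rot: [[0.398, -0.917, -0.0], [-0.917, -0.398, -0.0], [0.0, 0.0, -1.0]]
wrist_force: [-3.0, 0.6, 6.3]
finger_gap: -0.0003
```

Request:
drive_tool([
  {"linear":[0,0,25],"spin":0,"grip":0},
  {"linear":[0,0,30],"spin":0,"grip":0},
  {"linear":[-30,10,30],"spin":0,"grip":0},
  {"linear":[-30,25,30],"spin":0,"grip":0},
  {"linear":[-30,25,20],"spin":0,"grip":0},
])

```text
time: 10.05
position: [0.5163, -0.1407, 0.1987]
tcp_rot: [[0.396, -0.918, 0.002], [-0.918, -0.396, -0.0], [0.001, -0.002, -1.0]]
wrist_force: [0.1, 1.3, 1.1]
finger_gap: 0.0
```

Request:
drive_tool([
  {"linear":[-20,30,10],"spin":0,"grip":0},
  {"linear":[-10,30,10],"spin":0,"grip":0},
  {"linear":[0,30,0],"spin":0,"grip":0},
  {"linear":[0,0,0],"spin":0,"grip":0},
  {"linear":[0,0,0],"spin":0,"grip":0},
])

```text
time: 10.47
position: [0.486, -0.0493, 0.2175]
tcp_rot: [[0.4, -0.916, 0.001], [-0.916, -0.4, 0.0], [-0.0, -0.001, -1.0]]
wrist_force: [0.6, 0.5, 0.9]
finger_gap: 0.0002
```

Run:
```python
from workcell import r,snapshot,calibration
import cv2,numpy as np,json
A=snapshot("scene")[:,:,::-1];B=snapshot("side")[:,:,::-1]
cv2.imwrite("pics/scene2.png",A);cv2.imwrite("pics/side2.png",B)
a=A[190:320,190:350];b=B[205:335,275:455][:, :160]
cv2.imwrite("pics/f1.png",cv2.resize(a,None,fx=4.5,fy=4.5,interpolation=cv2.INTER_CUBIC));cv2.imwrite("pics/f2.png",cv2.resize(b,None,fx=4.5,fy=4.5,interpolation=cv2.INTER_CUBIC))
s=r.get_state();print(s["time"],s["position"],s["wrist_force"])
# bystander colour centroids before/after
for n,I,J in(("scene",cv2.imread("pics/scene0.png"),A),("side",cv2.imread("pics/side0.png"),B)):
    for k,lo,hi in(("blue",(100,150,60),(115,255,255)),("orange",(5,180,100),(15,255,255))):
        o=[]
        for X in(I,J):
            m=cv2.inRange(cv2.cvtColor(np.ascontiguousarray(X),cv2.COLOR_BGR2HSV),lo,hi);m[:195]=0
            m[:,:200 if n=="scene" and k=="orange" else 150]=0 if n=="scene" else m[:,:200 if n=="scene" and k=="orange" else 150]
            ys,xs=np.nonzero(m);o.append((len(xs),round(xs.mean(),1),round(ys.mean(),1)))
        print(n,k,o)
```

```text
10.5667 [ 0.48605161 -0.05067675  0.21691156] [ 0.05081844 -0.01010521  0.09506331]
scene blue [(417, np.float64(314.5), np.float64(256.9)), (414, np.float64(314.5), np.float64(256.9))]
scene orange [(131, np.float64(219.0), np.float64(303.2)), (121, np.float64(219.0), np.float64(303.3))]
side blue [(206, np.float64(382.6), np.float64(227.7)), (251, np.float64(381.9), np.float64(228.9))]
side orange [(5, np.float64(426.0), np.float64(306.4)), (3, np.float64(425.7), np.float64(309.3))]
```

View pics/f1.png

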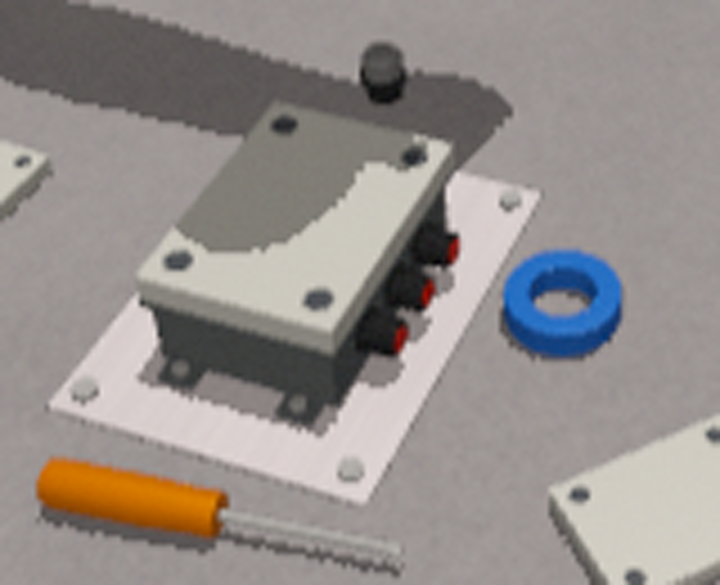

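View pics/f2.png

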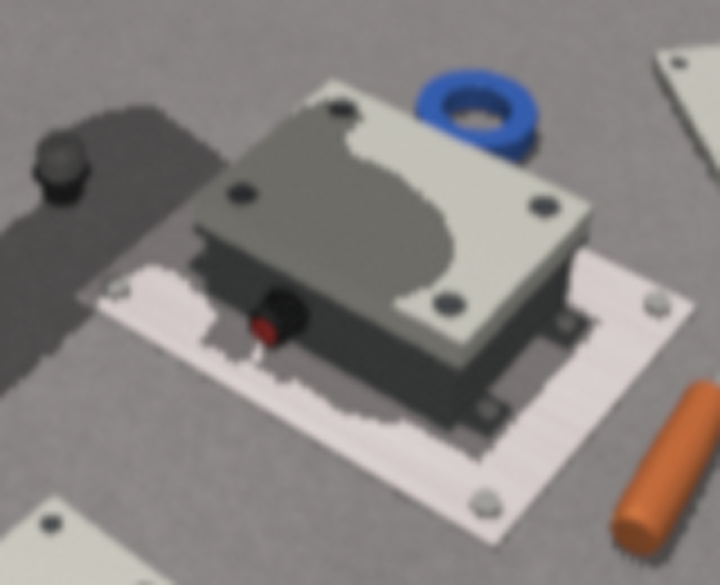

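Both views show the lid lowered evenly, with the tape, screwdriver and gland in place. I'll check the four mark heights by triangulation; before pressing they read 75.1.

Run:
```python
from workcell import calibration
from h import *
S=cv2.imread("pics/scene2.png");D=cv2.imread("pics/side2.png");cs,cd=calibration("scene"),calibration("side")
a=np.array([(284,124),(413,156),(177,260),(318,298)])/4.5+[190,190]-.4
b=np.array([(242,193),(342,108),(449,303),(543,206)])/4.5+[275,205]-.4
for p,q in zip(a,b):
    p2,q2=dark(S,p,4),dark(D,q,4)
    for u,v in((p,q),(p2,q2)):
        x,e=tri(cs,u,cd,v);print(u.round(1),v.round(1),(x*1000).round(1),round(e*1000,1),end=" | ")
    print()
```

```text
[252.7 217.2] [328.4 247.5] [ 475.  -116.3   68.3] 1.3 | [252.7 217.4] [328.5 247.7] [ 475.1 -116.6   67.7] 1.3 | 
[281.4 224.3] [350.6 228.6] [551.5 -83.6  68.3] 1.4 | [280.5 223.7] [350.2 229.9] [548.9 -84.9  68.1] 4.1 | 
[228.9 247.4] [374.4 271.9] [ 522.6 -227.    68.7] 0.8 | [229.2 247.4] [374.3 272.2] [ 522.6 -226.5   67.9] 1.3 | 
[260.3 255.8] [395.3 250.4] [ 599.2 -193.3   68.3] 1.0 | [260.3 256.1] [395.6 250.4] [ 599.8 -193.8   68.2] 0.8 |
```

All four marks dropped about 7 mm and sit within 1 mm of each other, so I'm handing in.

```bash
python3 -c "
from workcell import r
print(r.hand_in())"
```

```text
the job is handed in; nothing more can be done
None
```

I pressed all four corners of the junction box lid home, one at a time with the shut fingertips, and handed the job in at about 10.6 s. `hand_in` gives no verdict.

- **Clicks:** at each corner the force built to about 7–15 N, then dropped to zero as the corner fell. I then pressed each one against the hard rim at 70–71 mm with about 6–13 N.
- **Lid height:** after pressing, the two fixed cameras put all four marks at about 68 mm, within 1 mm of each other. They read 75 mm before, so the lid came down about 7 mm evenly.
- **Bystanders:** the tape and the screwdriver are at the same pixels in the scene camera as before. In the side camera the small shifts follow from the lid, which partly hides the tape, and from too few orange pixels to measure. I checked the spare gland by eye only, and it is still standing in the same place.

**What disagreed:**
- The fixed cameras read heights 2–3 mm low throughout, before and after pressing. The fingertip contact heights matched the stated values.
- Shadow edges spoiled the automatic centre of one mark in the wrist view before pressing, so I worked out that corner from the other three. They also spoiled a different mark in the final check, where I used the hand-read pixel instead.

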